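# Fetch the stand loupe from behind the reagent bottles

## Robot

A 6-joint arm with a two-finger parallel gripper is mounted at the origin on a cart in front of the work surface, level with it; the furniture and walls round the work are solid. World frame = base frame: x ahead of the robot, y to its left, z up, the work surface at z = 0. Lengths are in m, angles in rad, forces in N, time in s.
With the tool pointing down it reaches from about 0.425 to 0.95 m from the base axis. Payload 3.5 kg.
Tool frame: the origin (TCP) lies between the finger pads; the fingertips stand 19 mm ahead of it and the grasp point (between the pads) is the TCP (ctrl.nose_length is the distance from the TCP to the fingertips, in m); z points along the fingers, y is the line along which they close (so a half turn about z gives the same grasp; the last joint's range is limited). The gripper opens to 85 mm and grips with 20 to 120 N. Pads are 22 mm wide; open, the fingers measure 114 mm over their backs; the gripper's body (76 mm by 85 mm) begins 54 mm behind the grasp point. The pads swing forward as they close: fully open they stand 13 mm farther back than shut.
Start: joints at [0.996, 0.286, 1.577, -0, 1.279, -0.15], TCP at [0.278, 0.615, 0.211] pointing down, gripper open.
Joint ranges: [-2.77, 2.77], [-0.9, 2.22], [0.21, 2.48], [-1.53, 4.67], [0.24, 2.81], [-2.84, 2.84]. Speed limits (rad/s): [2.79, 2.79, 3.14, 3.14, 3.14, 3.14].

## Interface

Orientations are given as a unit quaternion [x, y, z, w].
In Python, from plant import ctrl gives the robot as it stands.
- The arm moves only by the tool apply_moves, never from a script. Its argument "series" is a list of rows, each a list of 6 numbers: the shift along the world's x, y, z scaled (see below), then the turn, a rotation vector about the world's x, y, z scaled (see below). A call has 1 to 20 rows; each row is the pose to reach, as a shift and turn from the pose commanded when the call began; what a row does not reach only later rows make up. The controller multiplies each number of a shift by 0.8 m and each number of a turn by 45 degrees. A row lasts 1/8 s, in which the tool goes at most 62.5 mm and 10.7 degrees, less where a joint would pass 70% of its speed; a pose out of reach is approached as far as the arm can. A call with a number of a shift or a turn outside -1 to 1 is refused whole. A call with a gripper value outside its range is refused whole. "jaw" is the opening, from 0 (shut) to 1 (fully open), set as the call begins (left out, the last holds). The fingers move at their own pace and stop on an object; "squeeze" is the grip in N (left out, the last holds). Time passes only in rows, so rows that repeat a pose let the fingers close. It gives the time, the measured TCP pose, the force, the opening and the grip force at its end, in the units of the state.
- ctrl.get_state(): the state, without advancing time (a new reading comes with each control period).
- ctrl.read_camera(name): name is "scene" or "top" or "wrist"; returns the picture (420x560x3 uint8, red, green, blue); there is no depth.
- ctrl.get_calibration(name): a dict with "fx", "fy", "cx", "cy" (pixels), "dist_coeffs" ([k1, k2, p1, p2, k3] as OpenCV has them; the pictures are not rectified), "xyz" and "orientation" of the camera in the world; the wrist camera has in their place "hand_eye" (4x4, takes a point from camera to tool coordinates, whose origin is the TCP and whose axes are the flange's). Camera axes: x right, y up, looking along -z (the intrinsics and any distortion apply to the point x, -y, -z); pixel columns grow to the right and rows downward; lengths in m; the calibration is good to about 2 mm. A picture is of the moment at which its call begins: read the wrist's pose just before it. get_calibration takes no time and is no camera call.
- ctrl.sign_off(): hands the job in; it is judged then, once.
Trained networks look in the newest picture that a camera, given by its name, has taken for a name from the list of things; names that differ only in an ending like _2 or _b are one class to them, and where a whole thing is asked for, a point or a joint stands for the part that bears it (a point fixed in the world has none). Each returns a list of dicts, best first, with "p" (0 to 1); they miss things now and then, are a little off and sometimes report something else, mostly with a low value. They report only what shows in the picture. A call takes as long as a camera call. They do not tell look-alikes from the thing itself.
- ctrl.boxes_of(thing, camera): "xy" ([column, row] as shares, 0 to 1, of the picture: columns of its width, rows of its height, amid what is visible of it).
- ctrl.silhouettes(thing, camera): "pixels" (420x560 bool, what is visible of it) and "xy" ([column, row] as shares, 0 to 1, of the picture: columns of its width, rows of its height, amid what is visible of it).
The state is a dict: "time": time; "qpos": joint angles; "dq": joint speeds; "joint_efforts": joint torques, N m; "eef_pos": TCP position; "tcp_rot": TCP orientation; "contact_force": force on the tool from outside, world axes, zero at the start; "wrist_torque": the same for the moment, N m; "opening": opening from 0.0 (shut) to 1.0 (fully open); "finger_force": force on a finger pad.
Only numpy, scipy, OpenCV 4.12 (cv2) and the standard library are available. Lean on these libraries where they do the work, as an engineer would, in place of code of your own. Each camera call takes 0.05 s, during which the arm holds its last target. There are 200 camera calls.

## Task

The stand loupe is parked in the rear well of the white bottle carrier, shut in by two bottles and a staining jar. First lift all three vessels out and stand them upright in the steel drip tray, then fetch the loupe and stand it centred on top of the petri dish so the tissue can be inspected, and finally put each vessel back upright into the very well it came from. Leave the forceps, the cassette and the timer alone.

Things in the scene. Friction and masses are not known exactly. Their poses are not given: they have to be found in the camera images.
- large_bottle_mid (a point): large amber bottle with a red cap, the tallest of the three vessels: diameter 68, height 135 (straight round body up to about 105, then shoulder and cap; treat it as 68 wide up to 128), 0.42 kg; the point is on its axis half-way up, 67.5 above its underside; z is up along the bottle. Which of the three bottle wells it stands in changes from start to start
- small_bottle_mid (a point): smaller amber bottle with a black cap: diameter 60, height 118 (treat it as 60 wide up to 112), 0.27 kg; the point is on its axis half-way up, 59 above its underside; z is up. Well differs from start to start
- stain_jar_mid (a point): round clear-glass staining jar with a flat glass lid (fixed on) with a small knob: body diameter 58, lid rim 62 wide from 90 to 101 above the underside, knob 20 wide up to 111, 0.19 kg; grasp it by the body below the lid; the point is on its axis half-way up, 55.5 above its underside; z is up. Well differs from start to start
- loupe_mid (a point): black round stand loupe (magnifier with a lens on top), diameter 49, height 34, 0.05 kg, parked in the small rear well of the bottle carrier; the point is on its axis half-way up, 17 above its underside; z is up
- bottle_carrier: fixed white plate 176 (x) by 226 (y) by 8 thick, round corners, low wire loops at both y ends (12 further). Origin: centre of underside; at yaw 0 x points away from the robot; z up. Wells are round collars 10 high on the plate (floor 8, collar top 18 above the worktop): three 82 inside at x, y = (-42, 0), (14, 66), (14, -66), each with one vessel within 4 of its centre (drawn afresh); loupe well 59 inside at (50, 0)
- drip_tray: fixed shallow stainless-steel tray, 100 (x) by 232 (y), rim 14 high, floor 2 thick. Origin at the centre of its underside, z up. Empty; it lies near the front edge of the worktop, sometimes to the right, sometimes to the left in front of the carrier. The three vessels fit in one row along its y axis, for instance at y = -75, 0, 75
- dish: petri dish with a piece of tissue in it, lid on: diameter 61, 15 high, flat top, loose, 0.03 kg. Origin at the centre of its underside, z up. It lies near the front edge, where the tray is not: right of it or left of it
- forceps: bystander: steel forceps lying on the worktop, 127 long, 8 high, to the right, in front of a white water bath that is 150 high and stands right of and close to the carrier (keep the gripper off it); origin under its middle
- block_cassette: bystander: white tissue cassette with a paraffin block on it, 41 by 28 by 13 high; origin at the centre of its underside
- timer: bystander: lab timer, 62 by 68 by 18 high; origin at the centre of its underside
Not all that is in view belongs to the job. What is shaped like the part that bears large_bottle_mid but pink or yellow is not meant.

How it is judged:
On the way, in this order (a step that is already met when the one before it is completed fails the run):
1. all three vessels stand upright in the drip tray while the loupe is still in its well (x of large_bottle_mid in the frame of drip_tray between -0.045 and 0.045 m and y of large_bottle_mid in the frame of drip_tray between -0.11 and 0.11 m and z of large_bottle_mid in the frame of drip_tray between 0.0635 and 0.0755 m and angle between each of large_bottle_mid, small_bottle_mid, stain_jar_mid's own z axis and vertical below 0.1 rad and x of small_bottle_mid in the frame of drip_tray between -0.045 and 0.045 m and y of small_bottle_mid in the frame of drip_tray between -0.11 and 0.11 m and z of small_bottle_mid in the frame of drip_tray between 0.055 and 0.067 m and x of stain_jar_mid in the frame of drip_tray between -0.045 and 0.045 m and y of stain_jar_mid in the frame of drip_tray between -0.11 and 0.11 m and z of stain_jar_mid in the frame of drip_tray between 0.0515 and 0.0635 m and distance of loupe_mid from where it was at the start of the episode below 0.015 m), for 0.2 s.
2. the loupe stands centred on the petri dish, let go (horizontal distance between loupe_mid and dish below 0.012 m and z of loupe_mid in the frame of dish between 0.028 and 0.037 m and angle between each of loupe_mid, dish's own z axis and vertical below 0.1 rad and contact force between loupe and the fingers below 0.1 N), for 0.2 s.
At the end, for the whole second after the job is handed in: each vessel stands upright (within 4 degrees) in its own starting well, within 18 mm of where it stood; the loupe stands upright on the petri dish, its axis within 12 mm of the dish's; all released and at rest (distance of each of large_bottle_mid, small_bottle_mid, stain_jar_mid from where it was at the start of the episode below 0.018 m and angle between each of large_bottle_mid, small_bottle_mid, stain_jar_mid's own z axis and vertical below 0.07 rad and horizontal distance between loupe_mid and dish below 0.012 m and z of loupe_mid in the frame of dish between 0.028 and 0.037 m and angle between each of loupe_mid, dish's own z axis and vertical below 0.1 rad and linear speed of each of large_bottle, small_bottle, stain_jar, loupe, dish below 0.02 m/s); the robot touches nothing.
It fails at once if a vessel or the loupe is tipped (more than 30 degrees) (angle between any of large_bottle_mid, small_bottle_mid, stain_jar_mid, loupe_mid's own z axis and vertical above 0.52 rad).
It fails at once if a bystander (forceps, cassette, timer) is moved by more than 25 mm (distance of any of forceps, block_cassette, timer from where it was at the start of the episode above 0.025 m).
It also fails if it takes over 141 s, if anything falls off the work surface, if the arm or the gripper's body presses on something with over 40 N, if the wrist force passes 120 N, or if a joint passes its speed limit or range.

## Working session

There is one attempt and no reset: what is moved stays moved. The work goes in short steps, Python scripts to look and compute and a tool call to move; the robot and the scene stay as the last step left them, time stands still between calls to the robot, and variables do not carry over. Pictures are saved under pics/ and viewed, at most 15 in all, crops included, and the job is handed in when it is done.

Besides the shell and the picture viewer there is one more tool, called after "Request:" as name(argument=value, ...), one argument or row to a line, values as JSON. apply_moves: Moves the arm, as the interface text tells. Shifts and turns lie within -1 to 1; 1 stands for 0.8 m of shift or 45 degrees of turn. Its arguments: {"type":"object","properties":{"series":{"type":"array"},"jaw":{"type":"number"},"squeeze":{"type":"number"}},"required":["series"]}

```bash
ls; mkdir -p pics; cat > h.py <<'E'
import numpy as np, cv2
from scipy.spatial.transform import Rotation as R
from plant import ctrl
def cam(name):
    c=ctrl.get_calibration(name)
    K=np.array([[c['fx'],0,c['cx']],[0,c['fy'],c['cy']],[0,0,1.]]);d=np.array(c['dist_coeffs'],float)
    if 'hand_eye' in c:
        s=ctrl.get_state();T=np.eye(4);T[:3,:3]=R.from_quat(s['tcp_rot']).as_matrix();T[:3,3]=s['eef_pos'];T=T@np.array(c['hand_eye'])
    else:
        T=np.eye(4);o=np.array(c['orientation']);T[:3,:3]=R.from_quat(o).as_matrix() if o.size==4 else o;T[:3,3]=c['xyz']
    return K,d,T
def unproj(C,uv,z):
    K,d,T=C
    p=cv2.undistortPoints(np.array(uv,float).reshape(-1,1,2),K,d)[:,0]
    v=np.c_[p[:,0],-p[:,1],-np.ones(len(p))]@T[:3,:3].T
    return T[:3,3]+v*((z-T[2,3])/v[:,2])[:,None]
def proj(C,P):
    K,d,T=C
    q=(np.array(P,float).reshape(-1,3)-T[:3,3])@T[:3,:3]
    q=q*[1,-1,-1]
    return cv2.projectPoints(q,np.zeros(3),np.zeros(3),K,d)[0][:,0]
def save(im,n): cv2.imwrite('pics/'+n,im[:,:,::-1])
E
python3 - <<'E'
from h import *
for n in('scene','top'):
    save(ctrl.read_camera(n),n+'0.png'); print(n,cam(n)[2].round(3).tolist(),ctrl.get_calibration(n)['fx'])
    for t in['large_bottle_mid','small_bottle_mid','stain_jar_mid','loupe_mid','bottle_carrier','drip_tray','dish','forceps','block_cassette','timer']:
        print(t,[(round(b['p'],2),(np.array(b['xy'])*[560,420]).round(1).tolist()) for b in ctrl.boxes_of(t,n)[:4]])
print(ctrl.get_calibration('wrist'))
E
```

```text
pics
scene [[0.91, 0.183, -0.371, 0.117], [-0.413, 0.453, -0.79, -1.084], [0.024, 0.873, 0.488, 0.647], [0.0, 0.0, 0.0, 1.0]] 401.9416053194336
large_bottle_mid [(0.93, [229.2, 187.2]), (0.9, [249.2, 203.5]), (0.88, [212.8, 160.2]), (0.79, [254.5, 165.7])]
small_bottle_mid [(0.73, [279.7, 174.9])]
stain_jar_mid [(0.44, [264.5, 154.4])]
loupe_mid []
bottle_carrier [(0.57, [263.5, 189.0])]
drip_tray [(0.64, [269.1, 269.7])]
dish [(0.56, [214.5, 189.3]), (0.36, [266.6, 154.9])]
forceps [(0.53, [304.5, 236.8]), (0.42, [268.1, 190.9])]
block_cassette [(0.51, [273.2, 214.2])]
timer [(0.62, [299.9, 312.9])]
top [[-0.026, 0.976, -0.216, 0.273], [-1.0, -0.024, 0.012, -0.156], [0.007, 0.217, 0.976, 1.368], [0.0, 0.0, 0.0, 1.0]] 476.0500306049085
large_bottle_mid [(0.85, [182.8, 213.9]), (0.79, [141.5, 254.1]), (0.72, [215.2, 259.8])]
small_bottle_mid [(0.88, [201.9, 198.1])]
stain_jar_mid [(0.8, [155.6, 194.8]), (0.73, [184.9, 264.3])]
loupe_mid [(0.74, [181.7, 185.6])]
bottle_carrier [(0.89, [192.4, 207.5])]
drip_tray [(0.97, [338.0, 262.4]), (0.53, [202.0, 195.8])]
dish [(0.69, [187.9, 262.7]), (0.25, [337.4, 258.3])]
forceps []
block_cassette [(0.69, [255.7, 224.7])]
timer []
{'fx': 332.99280071588504, 'fy': 332.99280071588504, 'cx': 279.38838413182157, 'cy': 210.85251912391345, 'dist_coeffs': array([-0.08105629,  0.        ,  0.        ,  0.        ,  0.        ]), 'hand_eye': array([[ 2.28492908e-04,  9.56210579e-01,  2.92679476e-01,
         7.47114762e-02],
       [ 9.99999974e-01, -2.15260661e-04, -7.74170461e-05,
         7.64227018e-04],
       [-1.10246209e-05,  2.92679486e-01, -9.56210603e-01,
        -1.63349713e-01],
       [ 0.00000000e+00,  0.00000000e+00,  0.00000000e+00,
         1.00000000e+00]])}
```

View pics/top0.png

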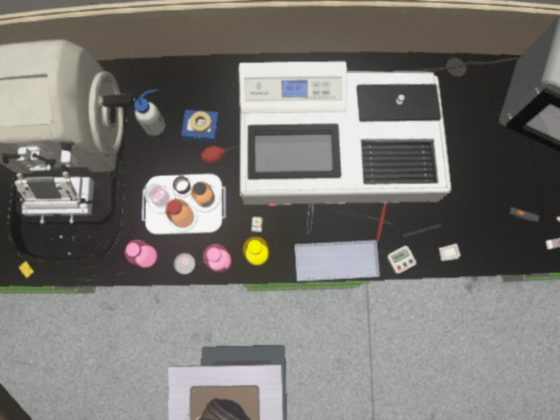

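```bash
python3 - <<'E'
from h import *
im=cv2.imread('pics/top0.png')[160:300,110:290]; cv2.imwrite('pics/c0.png',cv2.resize(im,None,fx=4,fy=4,interpolation=3))
E
```

```text
(no output)
```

View pics/c0.png

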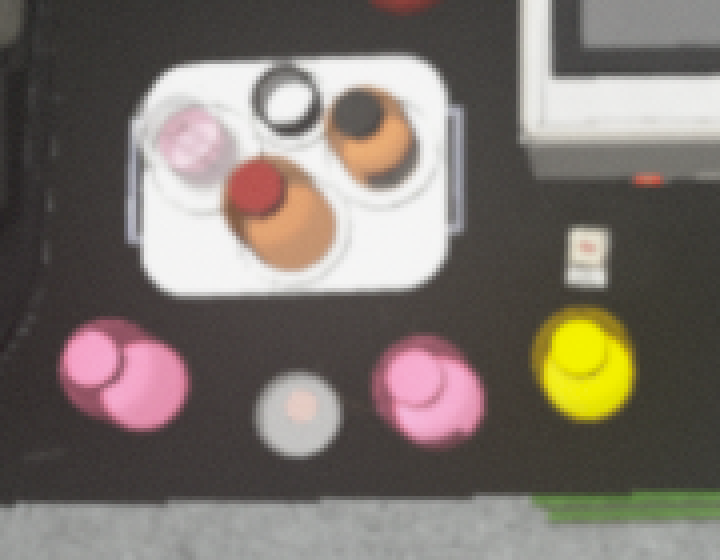

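View pics/scene0.png

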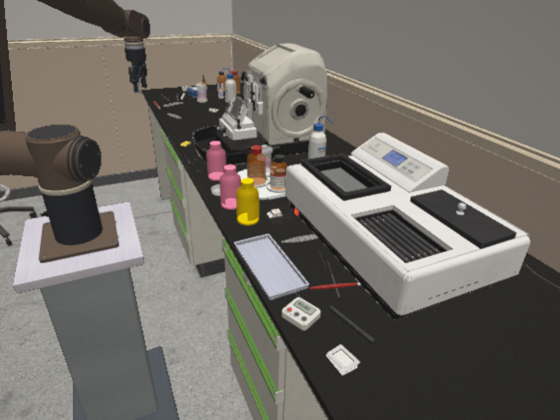

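The decoys are the pink bottles at (141,254) and (217,259) and the yellow one at (256,251). The target large bottle is amber with a red cap at (180,212) in the front well, and the crop confirms it. The jar is in the left well (158,195), the small black-capped bottle in the right well (204,197), and the loupe at (182,185). The dish is at (184,263), between the two pink bottles. The tray is at (337,261).

```bash
python3 - <<'E'
from h import *
C=cam('top'); ctrl.read_camera('top')
def m(t): return max(ctrl.silhouettes(t,'top'),key=lambda b:b['p'])['pixels'].astype(np.uint8)
for t,z in(('bottle_carrier',.008),('drip_tray',.014),('dish',.015),('loupe_mid',.042)):
    M=m(t); c=max(cv2.findContours(M,0,1)[0],key=cv2.contourArea)[:,0].astype(float)
    P=unproj(C,c,z)[:,:2]; h=P.astype(np.float32)
    print(t,cv2.minAreaRect((h*1000)), 'n',M.sum())
for n,uv,z in(('capL',(174,206.5),.143),('capS',(199.5,188),.126),('pink1base',(146.5,256.5),.0),('pink2base',(219.5,262.5),.0),('yel',(257,254),0),('edge',(185,284),0),('edge',(337,283),0),('bath',(240,200),0),('bath',(240,190),.15),('forc',(310,218),0),('timer',(401,259),.018)):
    print(n,unproj(C,[uv],z).round(3))
s=ctrl.get_state(); print(s['eef_pos'],R.from_quat(s['tcp_rot']).as_matrix().round(3).tolist(),s['time'])
E
```

```text
bottle_carrier ((619.3196411132812, 119.35635375976562), (175.1360321044922, 241.3439178466797), 0.11509236693382263) n 2277
drip_tray ((441.3164367675781, -326.8280944824219), (108.6605224609375, 242.10073852539062), 0.9331874847412109) n 3078
dish ((440.073974609375, 110.45120239257812), (58.34387969970703, 54.77710723876953), 88.98204803466797) n 340
loupe_mid ((666.138671875, 114.96783447265625), (55.44798278808594, 47.12279510498047), 1.5953983068466187) n 252
capL [[0.577 0.115 0.143]]
capS [[0.631 0.049 0.126]]
pink1base [[0.464 0.225 0.   ]]
pink2base [[0.443 0.01  0.   ]]
yel [[ 0.465 -0.099  0.   ]]
edge [[0.382 0.11  0.   ]]
edge [[ 0.375 -0.327  0.   ]]
bath [[ 0.627 -0.051  0.   ]]
bath [[ 0.616 -0.063  0.15 ]]
forc [[ 0.568 -0.257  0.   ]]
timer [[ 0.436 -0.514  0.018]]
[0.27816057 0.61500587 0.21121015] [[-0.911, 0.412, 0.0], [0.412, 0.911, -0.0], [-0.0, -0.0, -1.0]] 1.35
```

Request:
apply_moves(
  series=[
    [0, 0, 0.24, 0, 0, -0.2],
    [0, 0, 0.24, 0, 0, -0.4],
    [0, 0, 0.24, 0, 0, -0.6],
    [0.15, -0.27, 0.24, 0, 0, -0.73],
    [0.15, -0.27, 0.24, 0, 0, -0.73],
    [0.15, -0.27, 0.24, 0, 0, -0.73],
    [0.15, -0.27, 0.24, 0, 0, -0.73],
    [0.15, -0.27, 0.24, 0, 0, -0.73],
  ],
  jaw=1,
)

```text
time: 2.35
eef_pos: [0.4001, 0.396, 0.4038]
tcp_rot: [0.481, 0.877, 0.0, 0.001]
contact_force: [-1.1, 0.1, -0.9]
opening: 1.004
finger_force: 0.0
```

Request:
apply_moves(
  series=[
    [0.1, -0.1, 0, 0, 0, -0.2],
    [0.2, -0.2, 0, 0, 0, -0.4],
    [0.25, -0.25, 0, 0, 0, -0.6],
    [0.25, -0.25, 0, 0, 0, -0.73],
    [0.25, -0.25, 0, 0, 0, -0.73],
    [0.25, -0.25, 0, 0, 0, -0.73],
    [0.25, -0.25, 0, 0, 0, -0.73],
  ],
)

```text
time: 3.22
eef_pos: [0.5977, 0.2001, 0.4032]
tcp_rot: [0.707, 0.707, 0.0, -0.0]
contact_force: [0.8, 0.3, -0.1]
opening: 1.001
finger_force: 0.0
```

```bash
python3 - <<'E'
from h import *
s=ctrl.get_state(); print(s['eef_pos'],R.from_quat(s['tcp_rot']).as_matrix().round(3).tolist(),s['time'],s['contact_force'])
C=cam('wrist'); save(ctrl.read_camera('wrist'),'w1.png')
for t,z in(('bottle_carrier',.008),('dish',.015),('loupe_mid',.042)):
    for b in ctrl.silhouettes(t,'wrist')[:2]:
        c=max(cv2.findContours(b['pixels'].astype(np.uint8),0,1)[0],key=cv2.contourArea)[:,0].astype(float)
        print(t,b['p'],cv2.minAreaRect((unproj(C,c,z)[:,:2]*1000).astype(np.float32)))
E
```

```text
[0.59770246 0.20014915 0.40320595] [[-0.0, 1.0, -0.0], [1.0, 0.0, 0.001], [0.001, -0.0, -1.0]] 3.225 [ 0.76096757  0.29002742 -0.0602149 ]
bottle_carrier 0.58 ((619.585205078125, 125.72242736816406), (176.83905029296875, 236.05621337890625), 0.4770668148994446)
dish 0.71 ((441.1385803222656, 114.64115142822266), (65.44103240966797, 60.56028747558594), 51.83848571777344)
loupe_mid 0.65 ((669.991943359375, 122.53414916992188), (50.18235397338867, 50.76747131347656), 36.42438888549805)
loupe_mid 0.25 ((618.657958984375, 135.0409698486328), (166.38473510742188, 221.2017364501953), 0.03224107623100281)
```

View pics/w1.png

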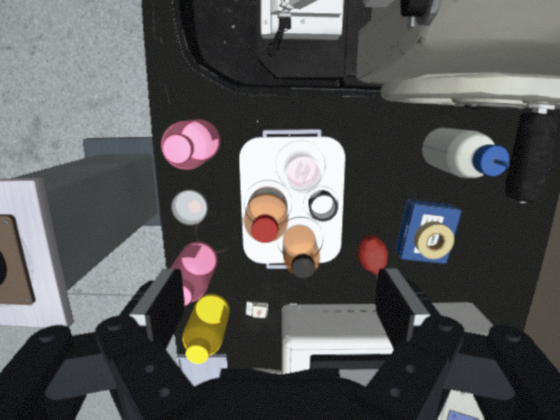

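The wrist view matches the scene: large bottle cap (264,230), small bottle cap (303,265), jar (303,170), loupe (323,206), dish (190,207). I'll centre the view on the carrier to refine these.

Request:
apply_moves(
  series=[
    [0, -0.07, -0.05, 0, 0, 0],
    [0, -0.1, -0.1, 0, 0, 0],
    [0, -0.1, -0.1, 0, 0, 0],
    [0, -0.1, -0.1, 0, 0, 0],
  ],
)

```text
time: 3.92
eef_pos: [0.5985, 0.12, 0.325]
tcp_rot: [0.707, 0.707, 0.001, 0.001]
contact_force: [0.2, 0.4, 1.0]
opening: 0.997
finger_force: 0.0
```

```bash
python3 - <<'E'
from h import *
C=cam('wrist'); im=ctrl.read_camera('wrist'); save(im,'w2.png')
print(ctrl.get_state()['eef_pos'])
h=cv2.cvtColor(im,cv2.COLOR_RGB2HSV)
for t,z in(('bottle_carrier',.008),('dish',.015),('loupe_mid',.042),('large_bottle_mid',.143),('small_bottle_mid',.126),('stain_jar_mid',.105)):
    for b in ctrl.silhouettes(t,'wrist')[:1]:
        M=b['pixels'].astype(np.uint8)
        if t=='large_bottle_mid': M=cv2.inRange(h,(0,150,60),(6,255,255))&(cv2.dilate(M,np.ones((5,5)))*255)
        if t=='small_bottle_mid': M=cv2.inRange(h,(0,0,0),(180,255,75))&(M*255)
        c=max(cv2.findContours(M,0,1)[0],key=cv2.contourArea)[:,0].astype(float)
        print(t,round(b['p'],2),cv2.boundingRect(c.astype(np.int32)),cv2.minAreaRect((unproj(C,c,z)[:,:2]*1000).astype(np.float32)))
E
```

```text
[0.59893398 0.12025846 0.32600447]
bottle_carrier 0.73 (230, 73, 127, 171) ((619.7028198242188, 120.4433364868164), (177.2382049560547, 247.92984008789062), 0.9109008312225342)
dish 0.76 (149, 148, 43, 43) ((441.4371643066406, 113.52745819091797), (61.29690933227539, 62.413570404052734), 89.77758026123047)
loupe_mid 0.75 (313, 148, 37, 37) ((668.1926879882812, 122.974365234375), (45.37479019165039, 49.990013122558594), 46.80545425415039)Traceback (most recent call last):
  File "<stdin>", line 10, in <module>
ValueError: max() iterable argument is empty
```

View pics/w2.png

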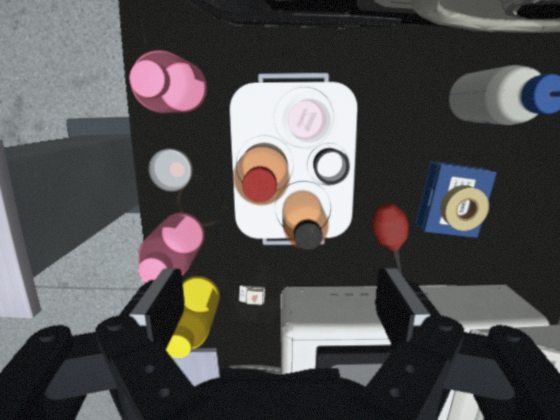

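```bash
python3 - <<'E'
from h import *
C=cam('wrist'); 
for n,uv,z in(('L',(260,185),.143),('S',(308,235),.126),('J lid',(303.5,118),.109),('plate L',(230.5,160),.008),('plate R',(357.5,160),.008),('top',(293,81.5),.008),('bot',(293,240),.008)): print(n,unproj(C,[uv],z)[0].round(4))
# predicted well collars / vessel tops drawn
im=cv2.imread('pics/w2.png'); t=np.linspace(0,6.28,60)
for cx,cy,r,z,col in((-42,0,41,18,(255,0,0)),(14,66,41,18,(255,0,0)),(14,-66,41,18,(255,0,0)),(50,0,29.5,18,(255,0,0)),(-42,0,34,8,(0,255,0)),(14,-66,30,8,(0,255,0))):
    P=np.c_[.6197+cx/1e3+r/1e3*np.cos(t),.1204+cy/1e3+r/1e3*np.sin(t),0*t+z/1e3]
    q=proj(C,P); im=cv2.polylines(im,[(q*8).astype(np.int32)],True,col,1,16,3)
cv2.imwrite('pics/w2o.png',cv2.resize(im[50:260,130:370],None,fx=2.8,fy=2.8,interpolation=2))
E
```

```text
L [0.5791 0.1183 0.143 ]
S [0.6332 0.055  0.126 ]
J lid [0.6264 0.1866 0.109 ]
plate L [0.5295 0.1253 0.008 ]
plate R [0.7136 0.1255 0.008 ]
top [0.6187 0.2329 0.008 ]
bot [0.6214 0.001  0.008 ]
```

View pics/w2o.png

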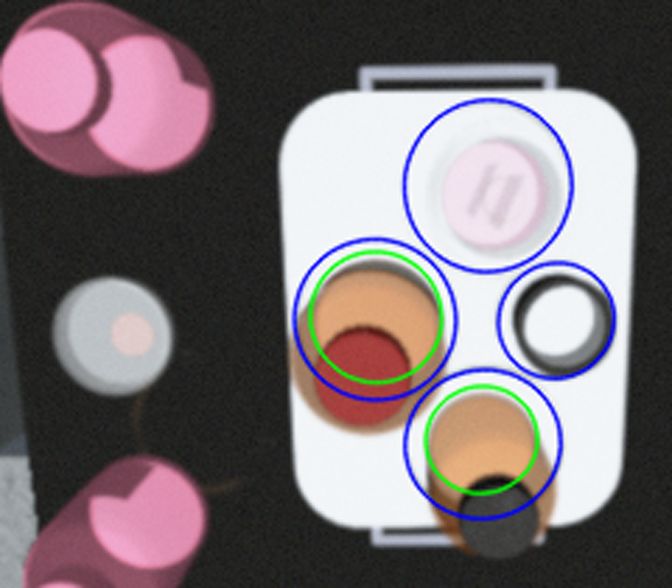

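Request:
apply_moves(
  series=[
    [-0.024, 0, 0, 0, 0, 0],
    [-0.024, 0, -0.06, 0, 0, 0],
    [-0.024, 0, -0.12, 0, 0, 0],
    [-0.024, 0, -0.18, 0, 0, 0],
    [-0.024, 0, -0.22, 0, 0, 0],
    [-0.024, 0, -0.26, 0, 0, 0],
    [-0.024, 0, -0.284, 0, 0, 0],
    [-0.024, 0, -0.284, 0, 0, 0],
    [-0.024, 0, -0.284, 0, 0, 0],
  ],
)

```text
time: 5.3
eef_pos: [0.5802, 0.1192, 0.0978]
tcp_rot: [0.707, 0.707, 0.001, 0.001]
contact_force: [0.4, -0.2, 0.6]
opening: 0.998
finger_force: 0.0
```

Request:
apply_moves(
  series=[
    [0, 0, 0, 0, 0, 0],
    [0, 0, 0, 0, 0, 0],
    [0, 0, 0, 0, 0, 0],
    [0, 0, 0, 0, 0, 0],
    [0, 0, 0, 0, 0, 0],
    [0, 0, 0, 0, 0, 0],
  ],
  jaw=0,
  squeeze=50,
)

```text
time: 6.05
eef_pos: [0.5799, 0.1191, 0.0985]
tcp_rot: [0.707, 0.707, 0.001, 0.001]
contact_force: [-1.7, 0.3, 5.2]
opening: 0.769
finger_force: 55.6
```

Request:
apply_moves(
  series=[
    [0, 0, 0.02, 0, 0, 0],
    [0, 0, 0.05, 0, 0, 0],
    [0, 0, 0.1, 0, 0, 0],
    [0, 0, 0.15, 0, 0, 0],
    [0, 0, 0.2, 0, 0, 0],
    [0, 0, 0.24, 0, 0, 0],
    [0, 0, 0.24, 0, 0, 0],
  ],
)

```text
time: 6.92
eef_pos: [0.5805, 0.1191, 0.2921]
tcp_rot: [0.707, 0.707, 0.003, 0.003]
contact_force: [0.6, 0.7, -2.9]
opening: 0.771
finger_force: 57.1
```

```bash
python3 - <<'E'
from h import *
C=cam('top'); im=cv2.imread('pics/top0.png')
x,y,a=.442,-.325,np.radians(1)
for hx,hy,z,col in((.05,.116,.014,(0,0,255)),(.05,.116,0,(0,255,0))):
    P=[[x+i*hx*np.cos(a)-j*hy*np.sin(a),y+i*hx*np.sin(a)+j*hy*np.cos(a),z] for i,j in((1,1),(1,-1),(-1,-1),(-1,1))]
    q=(proj(C,P)-[280,230]+.5)*5; cv2
    if z: big=cv2.resize(im[230:295,280:395],None,fx=5,fy=5,interpolation=2)
    big=cv2.polylines(big,[q.astype(np.int32)],True,col,1)
cv2.imwrite('pics/tr.png',big)
E
```

```text
(no output)
```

View pics/tr.png

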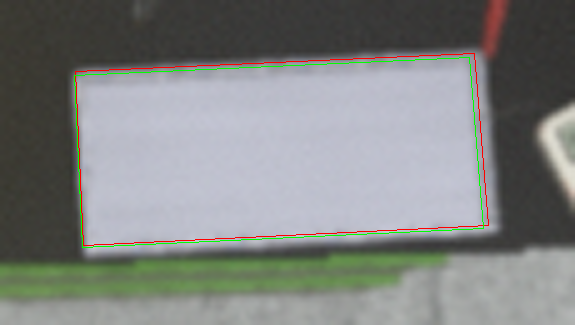

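Request:
apply_moves(
  series=[
    [-0.01, -0.02, 0, 0, 0, 0],
    [-0.02, -0.06, 0, 0, 0, 0],
    [-0.04, -0.12, 0, 0, 0, 0],
    [-0.06, -0.18, 0, 0, 0, 0],
    [-0.08, -0.24, 0, 0, 0, 0],
    [-0.1, -0.3, 0, 0, 0, 0],
    [-0.12, -0.36, 0, 0, 0, 0],
    [-0.14, -0.42, 0, 0, 0, 0],
    [-0.15, -0.48, 0, 0, 0, 0],
    [-0.16, -0.54, 0, 0, 0, 0],
    [-0.17, -0.59, 0, 0, 0, 0],
    [-0.174, -0.63, 0, 0, 0, 0],
    [-0.174, -0.65, 0, 0, 0, 0],
    [-0.174, -0.65, -0.05, 0, 0, 0],
    [-0.174, -0.65, -0.1, 0, 0, 0],
    [-0.174, -0.65, -0.15, 0, 0, 0],
    [-0.174, -0.65, -0.19, 0, 0, 0],
    [-0.174, -0.65, -0.21, 0, 0, 0],
    [-0.174, -0.65, -0.22, 0, 0, 0],
    [-0.174, -0.65, -0.22, 0, 0, 0],
  ],
)

```text
time: 9.43
eef_pos: [0.4399, -0.4011, 0.1124]
tcp_rot: [0.707, 0.707, -0.0, 0.0]
contact_force: [0.5, 0.1, -2.9]
opening: 0.771
finger_force: 57.0
```

Request:
apply_moves(
  series=[
    [0, 0, -0.01, 0, 0, 0],
    [0, 0, -0.018, 0, 0, 0],
    [0, 0, -0.022, 0, 0, 0],
    [0, 0, -0.024, 0, 0, 0],
    [0, 0, -0.024, 0, 0, 0],
  ],
)

```text
time: 10.05
eef_pos: [0.4399, -0.4011, 0.093]
tcp_rot: [0.707, 0.707, -0.0, 0.0]
contact_force: [0.5, -0.2, -3.7]
opening: 0.769
finger_force: 57.1
```

Request:
apply_moves(
  series=[
    [0, 0, -0.001, 0, 0, 0],
    [0, 0, -0.001, 0, 0, 0],
    [0, 0, -0.001, 0, 0, 0],
    [0, 0, -0.001, 0, 0, 0],
    [0, 0, 0.02, 0, 0, 0],
    [0, 0, 0.08, 0, 0, 0],
    [0, 0, 0.15, 0, 0, 0],
    [0, 0, 0.22, 0, 0, 0],
    [0.03, 0.07, 0.22, 0, 0, 0],
    [0.06, 0.14, 0.22, 0, 0, 0],
    [0.09, 0.21, 0.22, 0, 0, 0],
    [0.12, 0.28, 0.22, 0, 0, 0],
    [0.15, 0.35, 0.22, 0, 0, 0],
    [0.18, 0.42, 0.22, 0, 0, 0],
    [0.21, 0.49, 0.22, 0, 0, 0],
    [0.24, 0.55, 0.22, 0, 0, 0],
    [0.242, 0.57, 0.22, 0, 0, 0],
    [0.242, 0.57, 0.22, 0, 0, 0],
  ],
  jaw=1,
)

```text
time: 12.3
eef_pos: [0.6332, 0.0557, 0.2695]
tcp_rot: [0.707, 0.708, -0.0, 0.0]
contact_force: [0.5, -0.1, 0.2]
opening: 0.997
finger_force: 0.0
```

```bash
python3 - <<'E'
from h import *
s=ctrl.get_state(); print(s['eef_pos'],s['time'])
im=ctrl.read_camera('top'); save(cv2.resize(im,(800,600)),'t2.png')
w=ctrl.read_camera('wrist'); save(w,'w3.png')
E
```

```text
[0.63320712 0.05565765 0.2695345 ] 12.3
```

View pics/t2.png

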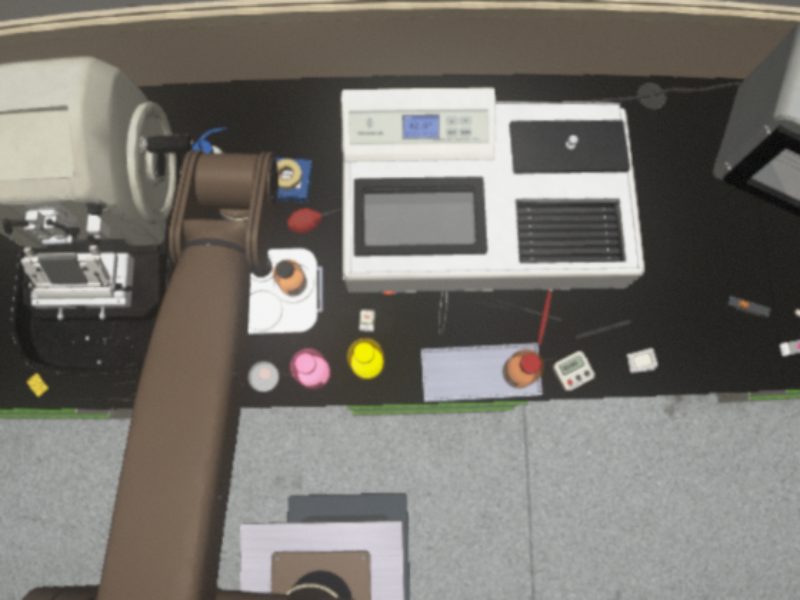

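The large bottle stands in the right-hand end of the tray at (520,370) in the scaled picture. Next is the small bottle.

Request:
apply_moves(
  series=[
    [0, 0, -0.06, 0, 0, 0],
    [0, 0, -0.12, 0, 0, 0],
    [0, 0, -0.17, 0, 0, 0],
    [0, 0, -0.21, 0, 0, 0],
    [0, 0, -0.227, 0, 0, 0],
    [0, 0, -0.227, 0, 0, 0],
    [0, 0, -0.227, 0, 0, 0],
  ],
)

```text
time: 13.28
eef_pos: [0.6347, 0.0544, 0.0893]
tcp_rot: [0.708, 0.707, 0.001, 0.001]
contact_force: [-0.5, 0.7, 0.9]
opening: 1.0
finger_force: 0.0
```

Request:
apply_moves(
  series=[
    [0, 0, 0, 0, 0, 0],
    [0, 0, 0, 0, 0, 0],
    [0, 0, 0, 0, 0, 0],
    [0, 0, 0, 0, 0, 0],
    [0, 0, 0, 0, 0, 0],
    [0, 0, 0, 0, 0, 0],
  ],
  jaw=0,
  squeeze=40,
)

```text
time: 14.02
eef_pos: [0.6342, 0.0551, 0.0893]
tcp_rot: [0.707, 0.707, 0.001, 0.001]
contact_force: [-1.5, -0.2, 5.8]
opening: 0.674
finger_force: 42.1
```

Request:
apply_moves(
  series=[
    [0, 0, 0.02, 0, 0, 0],
    [0, 0, 0.06, 0, 0, 0],
    [0, 0, 0.12, 0, 0, 0],
    [0, 0, 0.18, 0, 0, 0],
    [-0.01, 0, 0.23, 0, 0, 0],
    [-0.03, -0.03, 0.24, 0, 0, 0],
    [-0.06, -0.08, 0.24, 0, 0, 0],
    [-0.09, -0.14, 0.24, 0, 0, 0],
    [-0.12, -0.2, 0.24, 0, 0, 0],
    [-0.15, -0.26, 0.24, 0, 0, 0],
    [-0.18, -0.32, 0.24, 0, 0, 0],
    [-0.21, -0.38, 0.24, 0, 0, 0],
    [-0.23, -0.43, 0.24, 0, 0, 0],
    [-0.24, -0.465, 0.24, 0, 0, 0],
    [-0.243, -0.476, 0.23, 0, 0, 0],
    [-0.243, -0.476, 0.19, 0, 0, 0],
    [-0.243, -0.476, 0.14, 0, 0, 0],
    [-0.243, -0.476, 0.09, 0, 0, 0],
    [-0.243, -0.476, 0.05, 0, 0, 0],
    [-0.243, -0.476, 0.03, 0, 0, 0],
  ],
)

```text
time: 16.52
eef_pos: [0.4381, -0.3235, 0.1084]
tcp_rot: [0.707, 0.707, 0.0, -0.003]
contact_force: [0.1, 0.8, -3.1]
opening: 0.677
finger_force: 43.8
```

Request:
apply_moves(
  series=[
    [0, 0, -0.01, 0, 0, 0],
    [0, 0, -0.02, 0, 0, 0],
    [0, 0, -0.03, 0, 0, 0],
    [0, 0, -0.035, 0, 0, 0],
    [0, 0, -0.036, 0, 0, 0],
    [0, 0, -0.036, 0, 0, 0],
  ],
)

```text
time: 17.27
eef_pos: [0.4391, -0.3263, 0.0835]
tcp_rot: [0.707, 0.707, -0.0, 0.0]
contact_force: [-2.4, 0.7, 1.8]
opening: 0.676
finger_force: 44.4
```

Request:
apply_moves(
  series=[
    [0, 0, 0, 0, 0, 0],
    [0, 0, 0, 0, 0, 0],
    [0, 0, 0, 0, 0, 0],
    [0, 0, 0.02, 0, 0, 0],
    [0, 0, 0.08, 0, 0, 0],
    [0, 0, 0.15, 0, 0, 0],
    [0.01, 0.02, 0.22, 0, 0, 0],
    [0.03, 0.08, 0.24, 0, 0, 0],
    [0.055, 0.15, 0.24, 0, 0, 0],
    [0.08, 0.22, 0.24, 0, 0, 0],
    [0.105, 0.29, 0.24, 0, 0, 0],
    [0.13, 0.36, 0.24, 0, 0, 0],
    [0.155, 0.43, 0.24, 0, 0, 0],
    [0.18, 0.5, 0.24, 0, 0, 0],
    [0.21, 0.57, 0.24, 0, 0, 0],
    [0.23, 0.62, 0.24, 0, 0, 0],
    [0.237, 0.641, 0.24, 0, 0, 0],
    [0.237, 0.641, 0.24, 0, 0, 0],
  ],
  jaw=1,
)

```text
time: 19.52
eef_pos: [0.6285, 0.1874, 0.2749]
tcp_rot: [0.707, 0.707, -0.0, 0.0]
contact_force: [-0.1, 0.2, 0.0]
opening: 1.0
finger_force: 0.0
```

```bash
python3 - <<'E'
from h import *
s=ctrl.get_state(); print(s['eef_pos'],s['time'])
C=cam('wrist'); im=ctrl.read_camera('wrist')
for t,z in(('stain_jar_mid',.109),('loupe_mid',.042),('dish',.015)):
    for b in ctrl.silhouettes(t,'wrist')[:1]:
        M=b['pixels'].astype(np.uint8); c=max(cv2.findContours(M,0,1)[0],key=cv2.contourArea)[:,0].astype(float)
        print(t,round(b['p'],2),cv2.boundingRect(c.astype(np.int32)),cv2.minAreaRect((unproj(C,c,z)[:,:2]*1000).astype(np.float32)))
t=np.linspace(0,6.28,60)
q=proj(C,np.c_[.629+.031*np.cos(t),.1866+.031*np.sin(t),0*t+.109])
save(cv2.polylines(np.ascontiguousarray(im),[(q*8).astype(np.int32)],True,(0,255,0),1,16,3),'w4.png')
E
```

```text
[0.62854281 0.18740326 0.27490672] 19.525
stain_jar_mid 0.96 (254, 151, 59, 67) ((634.0365600585938, 188.07675170898438), (66.59390258789062, 59.859134674072266), 65.0143051147461)
loupe_mid 0.9 (293, 202, 39, 42) ((670.4263305664062, 122.06831359863281), (49.19917297363281, 49.421043395996094), 40.828346252441406)
dish 0.66 (119, 202, 47, 44) ((442.0863037109375, 114.29619598388672), (66.51605224609375, 58.75381088256836), 36.12104034423828)
```

View pics/w4.png

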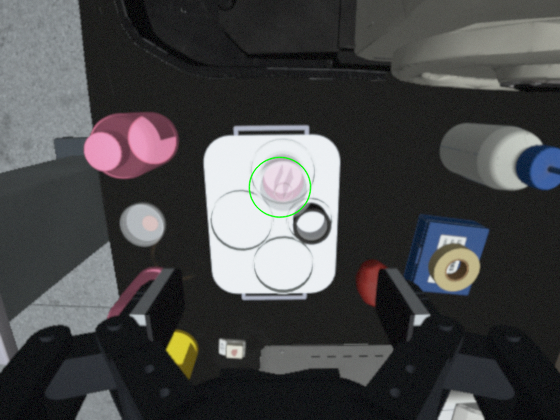

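The jar's lid is centred near (284,184), about 3 mm further in +x than my circle, so I'm correcting for that.

Request:
apply_moves(
  series=[
    [0.004, 0, -0.03, 0, 0, 0],
    [0.004, 0, -0.09, 0, 0, 0],
    [0.004, 0, -0.15, 0, 0, 0],
    [0.004, 0, -0.2, 0, 0, 0],
    [0.004, 0, -0.235, 0, 0, 0],
    [0.004, 0, -0.251, 0, 0, 0],
    [0.004, 0, -0.251, 0, 0, 0],
    [0.004, 0, -0.251, 0, 0, 0],
  ],
)

```text
time: 20.72
eef_pos: [0.6331, 0.1869, 0.0756]
tcp_rot: [0.707, 0.707, 0.001, 0.001]
contact_force: [0.4, 0.7, -0.4]
opening: 1.0
finger_force: 0.0
```

Request:
apply_moves(
  series=[
    [0, 0, 0, 0, 0, 0],
    [0, 0, 0, 0, 0, 0],
    [0, 0, 0, 0, 0, 0],
    [0, 0, 0, 0, 0, 0],
    [0, 0, 0, 0, 0, 0],
    [0, 0, 0, 0, 0, 0],
  ],
  jaw=0,
  squeeze=35,
)

```text
time: 21.48
eef_pos: [0.6326, 0.1872, 0.0758]
tcp_rot: [0.707, 0.707, 0.001, 0.001]
contact_force: [-2.1, -0.4, 5.7]
opening: 0.653
finger_force: 34.4
```

Request:
apply_moves(
  series=[
    [0, 0, 0.02, 0, 0, 0],
    [0, 0, 0.06, 0, 0, 0],
    [0, 0, 0.12, 0, 0, 0],
    [0, 0, 0.19, 0, 0, 0],
    [-0.01, -0.02, 0.24, 0, 0, 0],
    [-0.03, -0.06, 0.25, 0, 0, 0],
    [-0.06, -0.12, 0.25, 0, 0, 0],
    [-0.09, -0.18, 0.25, 0, 0, 0],
    [-0.12, -0.25, 0.25, 0, 0, 0],
    [-0.15, -0.32, 0.25, 0, 0, 0],
    [-0.18, -0.39, 0.25, 0, 0, 0],
    [-0.21, -0.46, 0.25, 0, 0, 0],
    [-0.23, -0.515, 0.25, 0, 0, 0],
    [-0.24, -0.54, 0.24, 0, 0, 0],
    [-0.242, -0.548, 0.22, 0, 0, 0],
    [-0.242, -0.548, 0.18, 0, 0, 0],
    [-0.242, -0.548, 0.13, 0, 0, 0],
    [-0.242, -0.548, 0.08, 0, 0, 0],
    [-0.242, -0.548, 0.04, 0, 0, 0],
    [-0.242, -0.548, 0.02, 0, 0, 0],
  ],
)

```text
time: 23.98
eef_pos: [0.4371, -0.2492, 0.0869]
tcp_rot: [0.707, 0.707, 0.0, -0.002]
contact_force: [-0.2, 0.7, -1.9]
opening: 0.653
finger_force: 34.0
```

Request:
apply_moves(
  series=[
    [0, 0, -0.01, 0, 0, 0],
    [0, 0, -0.018, 0, 0, 0],
    [0, 0, -0.024, 0, 0, 0],
    [0, 0, -0.027, 0, 0, 0],
    [0, 0, -0.027, 0, 0, 0],
  ],
)

```text
time: 24.6
eef_pos: [0.4391, -0.2529, 0.07]
tcp_rot: [0.707, 0.707, -0.0, 0.002]
contact_force: [-1.4, -1.5, 5.3]
opening: 0.649
finger_force: 36.2
```

Request:
apply_moves(
  series=[
    [0, 0, 0.001, 0, 0, 0],
    [0, 0, 0.001, 0, 0, 0],
    [0, 0, 0.001, 0, 0, 0],
    [0, 0, 0.02, 0, 0, 0],
    [0, 0, 0.08, 0, 0, 0],
    [0, 0, 0.15, 0, 0, 0],
    [0.02, 0.02, 0.22, 0, 0, 0],
    [0.05, 0.07, 0.25, 0, 0, 0],
    [0.09, 0.13, 0.25, 0, 0, 0],
    [0.13, 0.19, 0.25, 0, 0, 0],
    [0.17, 0.26, 0.25, 0, 0, 0],
    [0.21, 0.33, 0.25, 0, 0, 0],
    [0.25, 0.4, 0.25, 0, 0, 0],
    [0.28, 0.45, 0.25, 0, 0, 0],
    [0.287, 0.469, 0.25, 0, 0, 0],
    [0.287, 0.469, 0.25, 0, 0, 0],
  ],
  jaw=1,
)

```text
time: 26.6
eef_pos: [0.6676, 0.1243, 0.2683]
tcp_rot: [0.707, 0.707, -0.0, 0.0]
contact_force: [-0.4, -0.6, 0.3]
opening: 1.001
finger_force: 0.0
```

```bash
python3 - <<'E'
from h import *
s=ctrl.get_state(); print(s['eef_pos'],s['time'])
C=cam('wrist'); im=ctrl.read_camera('wrist'); save(im,'w5.png')
for t,z in(('loupe_mid',.042),('dish',.015)):
    for b in ctrl.silhouettes(t,'wrist')[:1]:
        M=b['pixels'].astype(np.uint8); c=max(cv2.findContours(M,0,1)[0],key=cv2.contourArea)[:,0].astype(float)
        print(t,round(b['p'],2),cv2.boundingRect(c.astype(np.int32)),cv2.minAreaRect((unproj(C,c,z)[:,:2]*1000).astype(np.float32)))
im=ctrl.read_camera('top');C=cam('top'); save(cv2.resize(im[220:300,90:400],None,fx=2.5,fy=2.5),'t3.png')
for t,z in(('large_bottle_mid',.07),('small_bottle_mid',.06),('stain_jar_mid',.057)):
    for b in ctrl.boxes_of(t,'top')[:4]: print(t,round(b['p'],2),unproj(C,[np.array(b['xy'])*[560,420]],z).round(3))
E
```

```text
[0.66756861 0.12433012 0.26833291] 26.6
loupe_mid 0.88 (261, 155, 41, 44) ((669.7449951171875, 122.5451889038086), (47.729949951171875, 51.88636779785156), 0.07177789509296417)
dish 0.91 (83, 157, 49, 48) ((442.9881286621094, 113.14628601074219), (64.8188247680664, 60.33892059326172), 28.801084518432617)
large_bottle_mid 0.73 [[ 0.468 -0.089  0.07 ]]
large_bottle_mid 0.62 [[0.453 0.179 0.07 ]]
large_bottle_mid 0.59 [[0.45  0.006 0.07 ]]
large_bottle_mid 0.57 [[ 0.435 -0.411  0.07 ]]
small_bottle_mid 0.82 [[ 0.431 -0.328  0.06 ]]
stain_jar_mid 0.81 [[ 0.433 -0.257  0.057]]
```

View pics/t3.png

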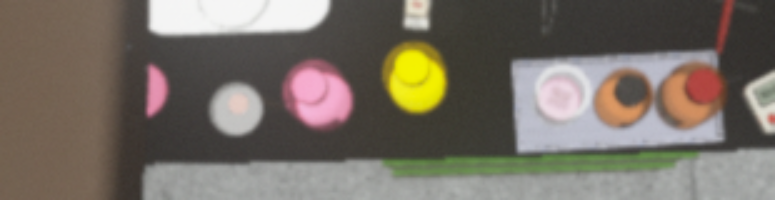

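All three vessels stand upright in the tray (top view crop: jar (560,92), small bottle (622,97), large bottle (690,95)). Now the loupe.

Request:
apply_moves(
  series=[
    [0, 0, -0.06, 0, 0, 0],
    [0, 0, -0.12, 0, 0, 0],
    [0, 0, -0.18, 0, 0, 0],
    [0, 0, -0.23, 0, 0, 0],
    [0, 0, -0.26, 0, 0, 0],
    [0, 0, -0.275, 0, 0, 0],
    [0, 0, -0.282, 0, 0, 0],
    [0, 0, -0.286, 0, 0, 0],
    [0, 0, -0.286, 0, 0, 0],
  ],
)

```text
time: 28.08
eef_pos: [0.6684, 0.1238, 0.0402]
tcp_rot: [0.707, 0.707, 0.001, 0.001]
contact_force: [0.1, 0.0, -0.7]
opening: 0.998
finger_force: 0.0
```

Request:
apply_moves(
  series=[
    [0, 0, 0, 0, 0, 0],
    [0, 0, 0, 0, 0, 0],
    [0, 0, 0, 0, 0, 0],
    [0, 0, 0, 0, 0, 0],
    [0, 0, 0, 0, 0, 0],
    [0, 0, 0, 0, 0, 0],
    [0, 0, 0, 0, 0, 0],
  ],
  jaw=0,
  squeeze=22,
)

```text
time: 28.95
eef_pos: [0.6678, 0.1238, 0.0392]
tcp_rot: [0.707, 0.707, -0.0, -0.0]
contact_force: [-0.0, 0.2, -1.3]
opening: -0.003
finger_force: 0.0
```

The fingers closed on nothing, so I'll rise and look.

Request:
apply_moves(
  series=[
    [0, 0, 0.03, 0, 0, 0],
    [0, 0, 0.08, 0, 0, 0],
    [0, 0, 0.14, 0, 0, 0],
    [0, 0, 0.2, 0, 0, 0],
    [0, 0, 0.2, 0, 0, 0],
  ],
)

```text
time: 29.58
eef_pos: [0.6709, 0.124, 0.2062]
tcp_rot: [0.707, 0.707, 0.004, 0.004]
contact_force: [-0.1, -0.4, -0.4]
opening: 0.001
finger_force: 0.0
```

```bash
python3 - <<'E'
from h import *
s=ctrl.get_state(); print(s['eef_pos'],s['time'])
C=cam('wrist'); im=ctrl.read_camera('wrist'); save(im,'w6.png')
for t,z in(('loupe_mid',.042),('dish',.015)):
    for b in ctrl.silhouettes(t,'wrist')[:1]:
        M=b['pixels'].astype(np.uint8); c=max(cv2.findContours(M,0,1)[0],key=cv2.contourArea)[:,0].astype(float)
        print(t,round(b['p'],2),cv2.boundingRect(c.astype(np.int32)),cv2.minAreaRect((unproj(C,c,z)[:,:2]*1000).astype(np.float32)))
E
```

```text
[0.67092551 0.12397519 0.20616534] 29.575
loupe_mid 0.76 (253, 162, 48, 51) ((670.2481689453125, 123.7656478881836), (51.60447692871094, 47.670936584472656), 89.76872253417969)
dish 0.72 (48, 165, 55, 54) ((442.95794677734375, 114.22554779052734), (66.06156158447266, 59.682247161865234), 24.43416976928711)
```

View pics/w6.png

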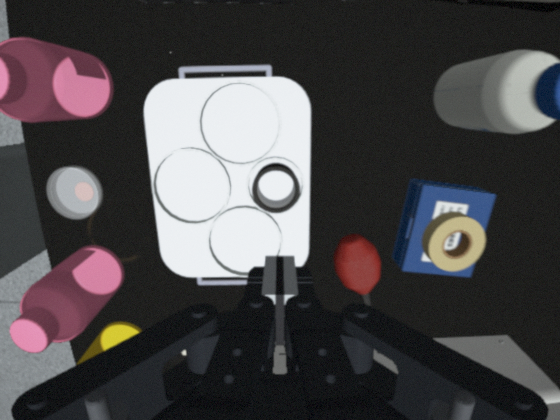

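```bash
python3 - <<'E'
from h import *
print(ctrl.nose_length)
C=cam('wrist'); s=ctrl.get_state(); p=s['eef_pos']; Rm=R.from_quat(s['tcp_rot']).as_matrix()
for x in(-.011,0,.011):
  for z in (-.02,0,.019): print(x,z,proj(C,p+Rm@np.array([x,0,z]))[0].round(1))
print(proj(C,[[.6697,.1204,.042],[.6697,.1204,.008]]).round(1))
E
```

```text
0.019
-0.011 -0.02 [278.9 293.8]
-0.011 0 [278.9 274.5]
-0.011 0.019 [278.9 259.5]
0 -0.02 [278.9 273.7]
0 0 [278.9 256.1]
0 0.019 [278.9 242.5]
0.011 -0.02 [278.9 252.6]
0.011 0 [278.9 237. ]
0.011 0.019 [278.9 224.9]
[[282.1 192.4]
 [281.9 184.9]]
```

The evidence suggests the real fingertips sit well behind the nominal 19 mm. In the picture they appear about 30 mm higher than the model puts them, and the fingers closed above the loupe. I'll lower in small steps and watch the force.

Request:
apply_moves(
  series=[
    [-0.001, 0, -0.05, 0, 0, 0],
    [-0.001, 0, -0.11, 0, 0, 0],
    [-0.001, 0, -0.16, 0, 0, 0],
    [-0.001, 0, -0.19, 0, 0, 0],
    [-0.001, 0, -0.21, 0, 0, 0],
    [-0.001, 0, -0.22, 0, 0, 0],
    [-0.001, 0, -0.225, 0, 0, 0],
    [-0.001, 0, -0.225, 0, 0, 0],
  ],
  jaw=1,
)

```text
time: 30.72
eef_pos: [0.6675, 0.1239, 0.0199]
tcp_rot: [0.707, 0.707, 0.0, 0.0]
contact_force: [0.7, 0.8, -0.1]
opening: 1.002
finger_force: 0.0
```

```bash
python3 - <<'E'
from h import *
s=ctrl.get_state(); print(s['eef_pos'],s['time'])
im=ctrl.read_camera('wrist'); save(im,'w7.png')
E
```

```text
[0.66747737 0.12385983 0.0199243 ] 30.725
```

View pics/w7.png

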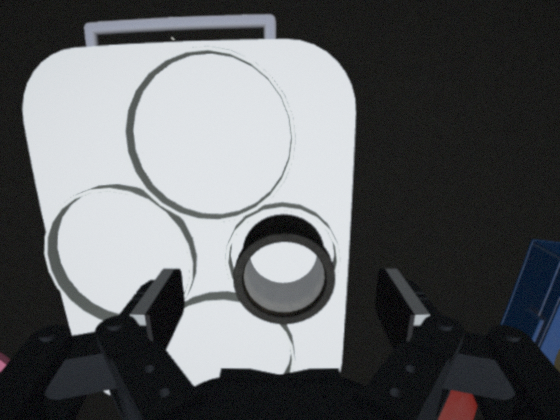

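Request:
apply_moves(
  series=[
    [0, 0, -0.004, 0, 0, 0],
    [0, 0, -0.008, 0, 0, 0],
    [0, 0, -0.012, 0, 0, 0],
    [0, 0, -0.012, 0, 0, 0],
  ],
)

```text
time: 31.28
eef_pos: [0.6665, 0.1238, 0.0091]
tcp_rot: [0.707, 0.707, -0.0, -0.0]
contact_force: [0.2, -0.6, 0.2]
opening: 1.003
finger_force: 0.0
```

Request:
apply_moves(
  series=[
    [0, 0, 0, 0, 0, 0],
    [0, 0, 0, 0, 0, 0],
    [0, 0, 0, 0, 0, 0],
    [0, 0, 0, 0, 0, 0],
    [0, 0, 0, 0, 0, 0],
  ],
  jaw=0.5,
  squeeze=20,
)

```text
time: 31.9
eef_pos: [0.6673, 0.1237, 0.0101]
tcp_rot: [0.707, 0.707, 0.0, 0.0]
contact_force: [-0.9, -0.5, 2.2]
opening: 0.552
finger_force: 20.9
```

Contact at an opening of 47 mm, which matches the 49 mm loupe. Tightening the grip, lifting, and hovering near the dish.

Request:
apply_moves(
  series=[
    [0, 0, 0, 0, 0, 0],
    [0, 0, 0, 0, 0, 0],
    [0, 0, 0.01, 0, 0, 0],
    [0, 0, 0.03, 0, 0, 0],
    [0, 0, 0.06, 0, 0, 0],
    [0, 0, 0.1, 0, 0, 0],
    [0, 0, 0.15, 0, 0, 0],
    [0, 0, 0.2, 0, 0, 0],
    [-0.03, 0.005, 0.225, 0, 0, 0],
    [-0.07, 0.01, 0.225, 0, 0, 0],
    [-0.12, 0.02, 0.225, 0, 0, 0],
    [-0.17, 0.03, 0.225, 0, 0, 0],
    [-0.22, 0.04, 0.225, 0, 0, 0],
    [-0.26, 0.045, 0.225, 0, 0, 0],
    [-0.281, 0.045, 0.225, 0, 0, 0],
    [-0.281, 0.045, 0.225, 0, 0, 0],
    [-0.281, 0.045, 0.225, 0, 0, 0],
  ],
  jaw=0.2,
  squeeze=28,
)

```text
time: 34.02
eef_pos: [0.4429, 0.1598, 0.1903]
tcp_rot: [0.707, 0.707, 0.001, 0.0]
contact_force: [0.5, 0.7, -0.2]
opening: 0.545
finger_force: 29.0
```

```bash
python3 - <<'E'
from h import *
s=ctrl.get_state(); print(s['eef_pos'],s['time'],s['opening'])
C=cam('wrist'); im=ctrl.read_camera('wrist'); save(im,'w8.png')
for t,z in(('dish',.0075),):
    for b in ctrl.silhouettes(t,'wrist')[:2]:
        M=b['pixels'].astype(np.uint8); c=max(cv2.findContours(M,0,1)[0],key=cv2.contourArea)[:,0].astype(float)
        print(t,round(b['p'],2),cv2.boundingRect(c.astype(np.int32)),cv2.minAreaRect((unproj(C,c,z)[:,:2]*1000).astype(np.float32)))
E
```

```text
[0.44288188 0.1597846  0.19030136] 34.025 0.5449480977819156
dish 0.58 (248, 197, 56, 32) ((437.6283264160156, 128.5415802001953), (60.82551574707031, 32.818119049072266), 5.984321594238281)
```

View pics/w8.png

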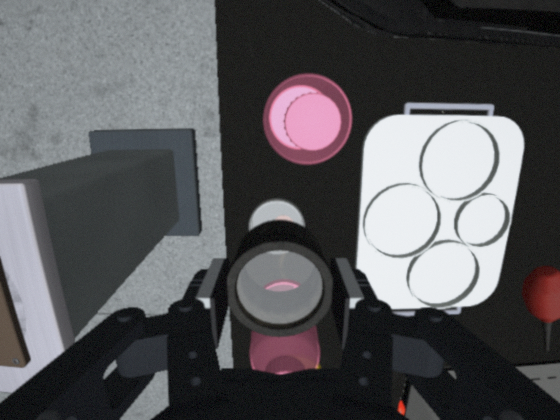

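The loupe is held upright and centred between the pads at (280,285). The dish shows behind it at (276,215), so x is about 0.4395 and y about 0.114.

Request:
apply_moves(
  series=[
    [-0.002, -0.03, 0, 0, 0, 0],
    [-0.004, -0.057, 0, 0, 0, 0],
    [-0.004, -0.057, -0.03, 0, 0, 0],
    [-0.004, -0.057, -0.08, 0, 0, 0],
    [-0.004, -0.057, -0.13, 0, 0, 0],
    [-0.004, -0.057, -0.17, 0, 0, 0],
    [-0.004, -0.057, -0.195, 0, 0, 0],
    [-0.004, -0.057, -0.206, 0, 0, 0],
    [-0.004, -0.057, -0.21, 0, 0, 0],
    [-0.004, -0.057, -0.213, 0, 0, 0],
    [-0.004, -0.057, -0.213, 0, 0, 0],
  ],
)

```text
time: 35.5
eef_pos: [0.4396, 0.1142, 0.0199]
tcp_rot: [0.707, 0.707, 0.0, 0.0]
contact_force: [-0.4, -0.0, -1.7]
opening: 0.543
finger_force: 29.0
```

Request:
apply_moves(
  series=[
    [0, 0, -0.002, 0, 0, 0],
    [0, 0, -0.003, 0, 0, 0],
    [0, 0, -0.003, 0, 0, 0],
  ],
)

```text
time: 35.88
eef_pos: [0.4391, 0.1142, 0.017]
tcp_rot: [0.707, 0.707, 0.0, 0.0]
contact_force: [0.8, 0.3, 0.6]
opening: 0.55
finger_force: 29.0
```

Request:
apply_moves(
  series=[
    [0, 0, 0, 0, 0, 0],
    [0, 0, 0, 0, 0, 0],
    [0, 0, 0, 0, 0, 0],
    [0, 0, 0, 0, 0, 0],
    [0, 0, 0.02, 0, 0, 0],
    [0, 0, 0.07, 0, 0, 0],
    [0, 0, 0.13, 0, 0, 0],
    [0, 0, 0.2, 0, 0, 0],
    [0, 0, 0.27, 0, 0, 0],
    [0, 0, 0.3, 0, 0, 0],
    [0, 0, 0.3, 0, 0, 0],
  ],
  jaw=1,
)

```text
time: 37.25
eef_pos: [0.4402, 0.1143, 0.2604]
tcp_rot: [0.707, 0.707, 0.003, 0.002]
contact_force: [-1.4, 0.2, 0.8]
opening: 0.999
finger_force: 0.0
```

```bash
python3 - <<'E'
from h import *
s=ctrl.get_state(); print(s['eef_pos'],s['time'],s['opening'])
C=cam('wrist'); im=ctrl.read_camera('wrist')
for t,z in(('dish',.015),('loupe_mid',.049)):
    for b in ctrl.silhouettes(t,'wrist')[:1]:
        M=b['pixels'].astype(np.uint8); c=max(cv2.findContours(M,0,1)[0],key=cv2.contourArea)[:,0].astype(float)
        print(t,round(b['p'],2),cv2.boundingRect(c.astype(np.int32)),cv2.minAreaRect((unproj(C,c,z)[:,:2]*1000).astype(np.float32)))
a=proj(C,[[.4395,.114,.015]])[0].astype(int); print(a)
save(cv2.resize(im[100:300,180:380],None,fx=3,fy=3),'w9.png')
E
```

```text
[0.44023266 0.11426433 0.26043632] 37.25 0.9993590025969611
dish 0.6 (254, 149, 50, 36) ((442.2232971191406, 123.4429931640625), (40.03184127807617, 60.89204406738281), 81.9737777709961)
loupe_mid 0.65 (256, 156, 42, 45) ((438.5882263183594, 112.87493896484375), (47.35188674926758, 50.85215377807617), 26.89798355102539)
[277 172]
```

View pics/w9.png

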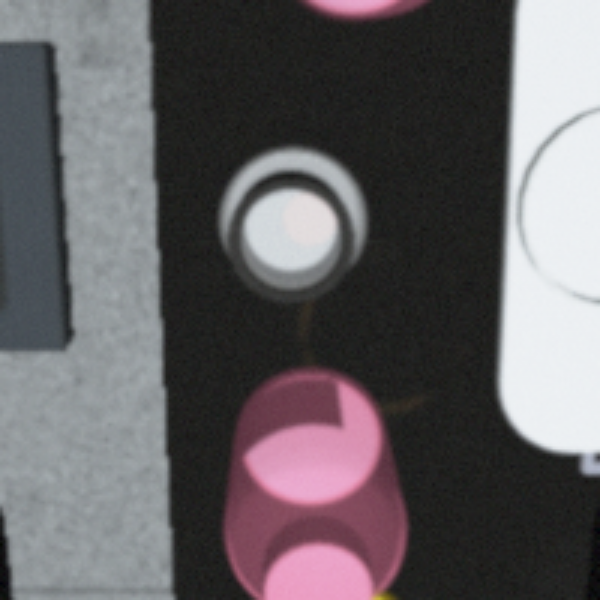

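The loupe is concentric with the dish to within about 2 mm. Zoomed columns are 293 (dish) and 292 (loupe). Now I'll return the vessels, starting with the jar.

Request:
apply_moves(
  series=[
    [0, -0.05, 0, 0, 0, 0],
    [0, -0.12, 0, 0, 0, 0],
    [0, -0.19, 0, 0, 0, 0],
    [0, -0.26, 0, 0, 0, 0],
    [0, -0.33, 0, 0, 0, 0],
    [0, -0.4, 0, 0, 0, 0],
    [0, -0.445, 0, 0, 0, 0],
    [0, -0.459, 0, 0, 0, 0],
    [0, -0.459, -0.03, 0, 0, 0],
    [0, -0.459, -0.09, 0, 0, 0],
    [0, -0.459, -0.15, 0, 0, 0],
    [0, -0.459, -0.2, 0, 0, 0],
    [0, -0.459, -0.225, 0, 0, 0],
    [0, -0.459, -0.234, 0, 0, 0],
    [0, -0.459, -0.234, 0, 0, 0],
    [0, -0.459, -0.234, 0, 0, 0],
  ],
)

```text
time: 39.4
eef_pos: [0.4397, -0.2533, 0.0708]
tcp_rot: [0.707, 0.707, 0.0, 0.001]
contact_force: [-0.0, 0.1, 0.5]
opening: 0.999
finger_force: 0.0
```

Request:
apply_moves(
  series=[
    [0, 0, 0, 0, 0, 0],
    [0, 0, 0, 0, 0, 0],
    [0, 0, 0, 0, 0, 0],
    [0, 0, 0, 0, 0, 0],
    [0, 0, 0, 0, 0, 0],
    [0, 0, 0, 0, 0, 0],
  ],
  jaw=0,
  squeeze=35,
)

```text
time: 40.15
eef_pos: [0.4398, -0.2537, 0.0712]
tcp_rot: [0.707, 0.707, 0.0, 0.001]
contact_force: [-0.7, 0.9, 5.4]
opening: 0.643
finger_force: 34.4
```

Request:
apply_moves(
  series=[
    [0, 0, 0.02, 0, 0, 0],
    [0, 0, 0.06, 0, 0, 0],
    [0, 0, 0.12, 0, 0, 0],
    [0, 0, 0.19, 0, 0, 0],
    [0.01, 0.02, 0.24, 0, 0, 0],
    [0.03, 0.06, 0.25, 0, 0, 0],
    [0.06, 0.12, 0.25, 0, 0, 0],
    [0.09, 0.19, 0.25, 0, 0, 0],
    [0.12, 0.26, 0.25, 0, 0, 0],
    [0.15, 0.33, 0.25, 0, 0, 0],
    [0.18, 0.4, 0.25, 0, 0, 0],
    [0.21, 0.47, 0.25, 0, 0, 0],
    [0.23, 0.52, 0.25, 0, 0, 0],
    [0.241, 0.545, 0.25, 0, 0, 0],
    [0.241, 0.551, 0.25, 0, 0, 0],
    [0.241, 0.551, 0.21, 0, 0, 0],
    [0.241, 0.551, 0.16, 0, 0, 0],
    [0.241, 0.551, 0.11, 0, 0, 0],
    [0.241, 0.551, 0.07, 0, 0, 0],
    [0.241, 0.551, 0.04, 0, 0, 0],
  ],
)

```text
time: 42.65
eef_pos: [0.6306, 0.1856, 0.1]
tcp_rot: [0.708, 0.706, -0.001, -0.001]
contact_force: [0.0, -0.5, -1.4]
opening: 0.645
finger_force: 33.9
```

Request:
apply_moves(
  series=[
    [0, 0, 0, 0, 0, 0],
    [0, 0, -0.01, 0, 0, 0],
    [0, 0, -0.02, 0, 0, 0],
    [0, 0, -0.028, 0, 0, 0],
    [0, 0, -0.031, 0, 0, 0],
    [0, 0, -0.031, 0, 0, 0],
  ],
)

```text
time: 43.4
eef_pos: [0.6319, 0.1879, 0.0774]
tcp_rot: [0.707, 0.707, 0.0, 0.0]
contact_force: [-1.3, -1.3, -0.2]
opening: 0.641
finger_force: 35.0
```

Request:
apply_moves(
  series=[
    [0, 0, -0.001, 0, 0, 0],
    [0, 0, -0.001, 0, 0, 0],
    [0, 0, -0.001, 0, 0, 0],
    [0, 0, -0.001, 0, 0, 0],
    [0, 0, 0.03, 0, 0, 0],
    [0, 0, 0.1, 0, 0, 0],
    [0, 0, 0.17, 0, 0, 0],
    [0, 0, 0.24, 0, 0, 0],
    [-0.03, -0.07, 0.25, 0, 0, 0],
    [-0.06, -0.14, 0.25, 0, 0, 0],
    [-0.09, -0.21, 0.25, 0, 0, 0],
    [-0.12, -0.28, 0.25, 0, 0, 0],
    [-0.15, -0.35, 0.25, 0, 0, 0],
    [-0.18, -0.42, 0.25, 0, 0, 0],
    [-0.2, -0.49, 0.25, 0, 0, 0],
    [-0.22, -0.56, 0.25, 0, 0, 0],
    [-0.235, -0.62, 0.25, 0, 0, 0],
    [-0.24, -0.643, 0.25, 0, 0, 0],
    [-0.24, -0.643, 0.25, 0, 0, 0],
  ],
  jaw=1,
)

```text
time: 45.78
eef_pos: [0.4395, -0.327, 0.2766]
tcp_rot: [0.708, 0.706, 0.0, -0.0]
contact_force: [0.3, 0.4, 0.5]
opening: 1.003
finger_force: 0.0
```

Request:
apply_moves(
  series=[
    [0, 0, -0.05, 0, 0, 0],
    [0, 0, -0.11, 0, 0, 0],
    [0, 0, -0.17, 0, 0, 0],
    [0, 0, -0.21, 0, 0, 0],
    [0, 0, -0.235, 0, 0, 0],
    [0, 0, -0.241, 0, 0, 0],
    [0, 0, -0.241, 0, 0, 0],
    [0, 0, -0.241, 0, 0, 0],
  ],
)

```text
time: 46.78
eef_pos: [0.4407, -0.3269, 0.0855]
tcp_rot: [0.707, 0.707, 0.0, 0.001]
contact_force: [-0.6, 0.4, 0.6]
opening: 0.998
finger_force: 0.0
```

Request:
apply_moves(
  series=[
    [0, 0, 0, 0, 0, 0],
    [0, 0, 0, 0, 0, 0],
    [0, 0, 0, 0, 0, 0],
    [0, 0, 0, 0, 0, 0],
    [0, 0, 0, 0, 0, 0],
    [0, 0, 0, 0, 0, 0],
  ],
  jaw=0,
  squeeze=40,
)

```text
time: 47.52
eef_pos: [0.44, -0.3275, 0.0856]
tcp_rot: [0.707, 0.707, -0.0, 0.001]
contact_force: [-2.3, 0.5, 6.0]
opening: 0.674
finger_force: 41.8
```

Request:
apply_moves(
  series=[
    [0, 0, 0.02, 0, 0, 0],
    [0, 0, 0.06, 0, 0, 0],
    [0, 0, 0.12, 0, 0, 0],
    [0, 0, 0.19, 0, 0, 0],
    [0.01, 0.02, 0.24, 0, 0, 0],
    [0.03, 0.06, 0.25, 0, 0, 0],
    [0.06, 0.12, 0.25, 0, 0, 0],
    [0.09, 0.18, 0.25, 0, 0, 0],
    [0.12, 0.24, 0.25, 0, 0, 0],
    [0.15, 0.3, 0.25, 0, 0, 0],
    [0.18, 0.36, 0.25, 0, 0, 0],
    [0.21, 0.42, 0.25, 0, 0, 0],
    [0.235, 0.465, 0.25, 0, 0, 0],
    [0.243, 0.478, 0.25, 0, 0, 0],
    [0.243, 0.478, 0.24, 0, 0, 0],
    [0.243, 0.478, 0.2, 0, 0, 0],
    [0.243, 0.478, 0.15, 0, 0, 0],
    [0.243, 0.478, 0.1, 0, 0, 0],
    [0.243, 0.478, 0.06, 0, 0, 0],
    [0.243, 0.478, 0.04, 0, 0, 0],
  ],
)

```text
time: 50.02
eef_pos: [0.6319, 0.0543, 0.113]
tcp_rot: [0.708, 0.706, -0.002, -0.002]
contact_force: [1.1, -0.3, -2.7]
opening: 0.672
finger_force: 43.7
```

Request:
apply_moves(
  series=[
    [0, 0, 0, 0, 0, 0],
    [0, 0, -0.01, 0, 0, 0],
    [0, 0, -0.02, 0, 0, 0],
    [0, 0, -0.028, 0, 0, 0],
    [0, 0, -0.031, 0, 0, 0],
    [0, 0, -0.031, 0, 0, 0],
  ],
)

```text
time: 50.78
eef_pos: [0.6342, 0.0559, 0.0917]
tcp_rot: [0.707, 0.707, -0.0, -0.0]
contact_force: [-2.0, 0.5, 0.0]
opening: 0.671
finger_force: 44.1
```

Request:
apply_moves(
  series=[
    [0, 0, -0.001, 0, 0, 0],
    [0, 0, -0.001, 0, 0, 0],
    [0, 0, -0.001, 0, 0, 0],
    [0, 0, -0.001, 0, 0, 0],
    [0, 0, 0.03, 0, 0, 0],
    [0, 0, 0.1, 0, 0, 0],
    [0, 0, 0.17, 0, 0, 0],
    [0, 0, 0.24, 0, 0, 0],
    [-0.03, -0.07, 0.25, 0, 0, 0],
    [-0.06, -0.14, 0.25, 0, 0, 0],
    [-0.09, -0.21, 0.25, 0, 0, 0],
    [-0.12, -0.28, 0.25, 0, 0, 0],
    [-0.15, -0.35, 0.25, 0, 0, 0],
    [-0.18, -0.42, 0.25, 0, 0, 0],
    [-0.21, -0.49, 0.25, 0, 0, 0],
    [-0.235, -0.55, 0.25, 0, 0, 0],
    [-0.243, -0.571, 0.25, 0, 0, 0],
    [-0.243, -0.571, 0.25, 0, 0, 0],
  ],
  jaw=1,
)

```text
time: 53.02
eef_pos: [0.4395, -0.4014, 0.291]
tcp_rot: [0.708, 0.706, 0.0, -0.0]
contact_force: [0.4, -0.8, 0.7]
opening: 1.003
finger_force: 0.0
```

Request:
apply_moves(
  series=[
    [0, 0, -0.05, 0, 0, 0],
    [0, 0, -0.11, 0, 0, 0],
    [0, 0, -0.17, 0, 0, 0],
    [0, 0, -0.21, 0, 0, 0],
    [0, 0, -0.24, 0, 0, 0],
    [0, 0, -0.248, 0, 0, 0],
    [0, 0, -0.248, 0, 0, 0],
    [0, 0, -0.248, 0, 0, 0],
  ],
)

```text
time: 54.02
eef_pos: [0.4408, -0.4014, 0.0946]
tcp_rot: [0.707, 0.707, -0.0, 0.001]
contact_force: [0.6, -0.3, 0.3]
opening: 1.001
finger_force: 0.0
```

Request:
apply_moves(
  series=[
    [0, 0, 0, 0, 0, 0],
    [0, 0, 0, 0, 0, 0],
    [0, 0, 0, 0, 0, 0],
    [0, 0, 0, 0, 0, 0],
    [0, 0, 0, 0, 0, 0],
    [0, 0, 0, 0, 0, 0],
  ],
  jaw=0,
  squeeze=50,
)

```text
time: 54.78
eef_pos: [0.4401, -0.4021, 0.0949]
tcp_rot: [0.707, 0.707, -0.0, 0.001]
contact_force: [-2.4, 1.0, 4.9]
opening: 0.767
finger_force: 55.5
```

Request:
apply_moves(
  series=[
    [0, 0, 0.02, 0, 0, 0],
    [0, 0, 0.06, 0, 0, 0],
    [0, 0, 0.12, 0, 0, 0],
    [0, 0, 0.19, 0, 0, 0],
    [0.01, 0.02, 0.24, 0, 0, 0],
    [0.02, 0.07, 0.25, 0, 0, 0],
    [0.04, 0.14, 0.25, 0, 0, 0],
    [0.06, 0.21, 0.25, 0, 0, 0],
    [0.08, 0.28, 0.25, 0, 0, 0],
    [0.1, 0.35, 0.25, 0, 0, 0],
    [0.12, 0.42, 0.25, 0, 0, 0],
    [0.14, 0.49, 0.25, 0, 0, 0],
    [0.16, 0.56, 0.25, 0, 0, 0],
    [0.17, 0.61, 0.25, 0, 0, 0],
    [0.175, 0.64, 0.25, 0, 0, 0],
    [0.175, 0.651, 0.24, 0, 0, 0],
    [0.175, 0.651, 0.2, 0, 0, 0],
    [0.175, 0.651, 0.15, 0, 0, 0],
    [0.175, 0.651, 0.1, 0, 0, 0],
    [0.175, 0.651, 0.06, 0, 0, 0],
  ],
)

```text
time: 57.28
eef_pos: [0.5782, 0.1187, 0.1381]
tcp_rot: [0.708, 0.706, -0.001, -0.001]
contact_force: [0.7, -0.5, -3.3]
opening: 0.769
finger_force: 56.8
```

Request:
apply_moves(
  series=[
    [0, 0, 0, 0, 0, 0],
    [0, 0, -0.015, 0, 0, 0],
    [0, 0, -0.03, 0, 0, 0],
    [0, 0, -0.042, 0, 0, 0],
    [0, 0, -0.049, 0, 0, 0],
    [0, 0, -0.051, 0, 0, 0],
    [0, 0, -0.051, 0, 0, 0],
  ],
)

```text
time: 58.15
eef_pos: [0.5797, 0.1199, 0.1011]
tcp_rot: [0.707, 0.707, -0.0, -0.0]
contact_force: [-3.9, 0.0, 3.6]
opening: 0.769
finger_force: 58.0
```

Touching the well floor. Release, retreat upward and verify.

Request:
apply_moves(
  series=[
    [0, 0, 0, 0, 0, 0],
    [0, 0, 0, 0, 0, 0],
    [0, 0, 0, 0, 0, 0],
    [0, 0, 0, 0, 0, 0],
    [0, 0, 0.03, 0, 0, 0],
    [0, 0, 0.1, 0, 0, 0],
    [0, 0, 0.17, 0, 0, 0],
    [0, 0, 0.24, 0, 0, 0],
    [0.024, 0, 0.28, 0, 0, 0],
    [0.024, 0, 0.28, 0, 0, 0],
    [0.024, 0, 0.28, 0, 0, 0],
    [0.024, 0, 0.28, 0, 0, 0],
  ],
  jaw=1,
)

```text
time: 59.65
eef_pos: [0.5978, 0.1198, 0.3213]
tcp_rot: [0.707, 0.707, -0.002, -0.002]
contact_force: [0.5, -1.1, 0.6]
opening: 0.996
finger_force: 0.0
```

```bash
python3 - <<'E'
from h import *
s=ctrl.get_state(); print(s['eef_pos'],s['time'],s['contact_force'])
C=cam('wrist'); im=ctrl.read_camera('wrist'); save(im,'w10.png')
for t,z in(('dish',.015),('loupe_mid',.049),('stain_jar_mid',.109)):
    for b in ctrl.silhouettes(t,'wrist')[:1]:
        M=b['pixels'].astype(np.uint8); c=max(cv2.findContours(M,0,1)[0],key=cv2.contourArea)[:,0].astype(float)
        print(t,round(b['p'],2),cv2.boundingRect(c.astype(np.int32)),cv2.minAreaRect((unproj(C,c,z)[:,:2]*1000).astype(np.float32)))
print(proj(C,[[.5791,.1183,.143],[.6332,.055,.126],[.63,.1866,.109]]).round(0))
E
```

```text
[0.59778154 0.11981351 0.32133742] 59.65 [ 0.51647156 -1.11249978  0.56994599]
dish 0.91 (156, 148, 37, 42) ((451.7792053222656, 119.49296569824219), (40.01750183105469, 59.912540435791016), 29.93687629699707)
stain_jar_mid 0.91 (283, 92, 57, 57) ((631.96533203125, 183.7479705810547), (61.70292663574219, 59.9965705871582), 0.28556492924690247)
[[262. 186.]
 [311. 236.]
 [309. 118.]]
```

View pics/w10.png

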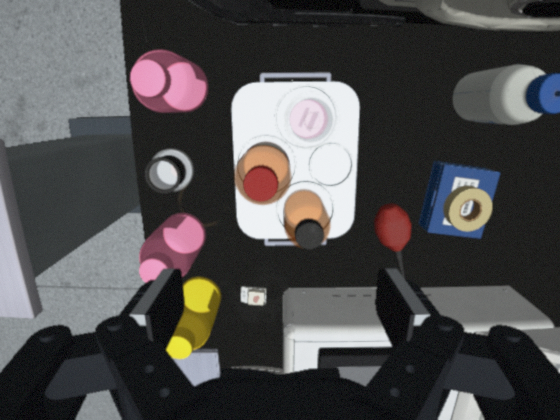

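All vessels are back where they started: caps at (262,184) and (310,234), jar at (309,118), against predictions of (262,186), (311,236) and (309,118). The loupe stands on the dish at (167,172). Handing in.

```bash
python3 -c "
from plant import ctrl
print(ctrl.sign_off())"
```

```text
the job is handed in; nothing more can be done
None
```

The job is handed in: the loupe stands on the petri dish, and all three vessels are back upright in their own wells. The last camera view, at about 60 s of the 141 s limit, confirmed this; the sign-off returned no verdict.

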